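# Let the bench press down on its release valve

## Task

The board is pressed and the ram of the bench press is still up. Crack the T-bar release valve open (anticlockwise) just far enough that the ram sinks slowly, never faster than three centimetres a second, all the way down; then turn the valve back by feel until it nips up snug on its seat, without forcing it, and let go. Do not touch the platen or the jig on it, and leave the things lying around where they are.

Things in the scene. Friction and masses are not known exactly. Their poses are not given: they have to be found in the camera images.
- valve_hub (a point): centre of the release valve's T-bar handle, on the valve's vertical axis, 162 mm above the bench. Dark hub 22 mm across, 18 mm high; a round steel bar 9 mm thick lies level through it, free to grip from 11 to 52 mm out from the axis on either side. Under it: brass gland nut 28 mm across, up to 132 mm, on a dark block 85 mm square, up to 120 mm above the bench. Nothing above it
- bar_end (a point): centre of the red ball (15 mm across) on one end of the T-bar, 60 mm from the valve's axis, at the bar's height; the ball on the other end is black
- valve (a joint): turn of the valve, rad, growing anticlockwise from above, which opens it. Starts shut, at 0 to 0.06. Stays where it is left: its packing drags with 0.25 N m, and up to 0.15 N m more pulls it towards shut as it opens (0.15 N m at 1 rad). Turned back past its start it meets its seat somewhere between -0.05 and -0.35, unlike from start to start; no reading shows where, only the torque
- platen_top (a point): centre of the top face of the steel platen (140 x 140 x 18 mm) that the ram carries, 230 mm from the valve's axis. 147 mm above the bench when fully down, 35 to 55 mm higher at the start. It starts to sink when the valve is somewhere between 0.2 and 1.05 rad open, unlike from start to start; from there every further 0.1 rad adds about 10 to 15 mm/s. It stops when the valve is turned back
- platen: the ram with its platen and what is clamped on it: an aluminium pressing jig (100 x 80 x 40 mm) with a green board and two black connectors. Origin on the ram's axis, 24 mm under the platen's top face; its weight differs from start to start
- press: the bench press, fixed: grey cast base 220 mm deep (x), 420 mm long (y), 85 mm high, origin at the centre of its underside, z up. Valve axis at y = +130 mm, ram axis at y = -100 mm. Two columns and a crosshead over the ram, 405 mm tall, nearest to the valve axis 187 mm. The pump handle is clipped along the -x side
- needle: needle of the release valve, inside the press and unseen. It bears on its seat in the press with 1 N for each 0.014 N m of closing torque above the drag; once it touches, that torque climbs by about 4 to 6 N m per rad of turn. Snug is 0.06 to 0.35 N m above the drag; 0.55 N m above it harms the seat. Let go, the valve springs back slightly and its drag keeps it shut
- spool_center (a point): centre of a loose solder spool, 48 mm across, 46 mm high, standing beside the press
- parts_box_center (a point): centre of a loose grey compartment box, 160 x 110 x 35 mm
- screwdriver: a loose blue-handled screwdriver lying on the bench
- stripper_center (a point): centre of loose blue and black wire strippers, about 190 mm long, 18 mm high

How it is judged:
On the way:
1. the ram is all the way down (z of platen_top in the frame of press below 0.149 m), for 0.3 s.
At the end, for the whole second after the job is handed in: the ram is fully down (within 2 mm), the valve is shut with its needle bearing on its seat (over 3 N), and let go (z of platen_top in the frame of press below 0.149 m and contact force between needle and press above 3 N); the robot touches nothing.
It fails at once if the ram and platen move faster than 30 mm/s (linear speed of platen above 0.03 m/s).
It fails at once if the valve is forced on its seat (needle over 40 N, about 0.55 N m above the drag) (contact force between needle and press above 40 N).
It fails at once if the robot touches the platen or its jig (contact force between any of the arm, the fingers and platen above 1 N).
It fails at once if a thing lying around is shifted by more than 25 mm (distance of any of spool_center, parts_box_center, screwdriver, stripper_center from where it was at the start of the episode above 0.025 m).
It also fails if it takes over 70 s, if anything falls off the work surface, if the arm or the gripper's body presses on something with over 40 N, if the wrist force passes 120 N, or if a joint passes its speed limit or range.

## Robot

A 6-joint arm with a two-finger parallel gripper is mounted at the origin on the work surface. World frame = base frame: x ahead of the robot, y to its left, z up, the work surface at z = 0. Lengths are in m, angles in rad, forces in N, time in s.
With the tool pointing down it reaches from about 0.35 to 0.975 m from the base axis. Payload 4.9 kg.
Tool frame: the origin (TCP) lies on the centre line of the jaws, within the pads' length; the fingertips stand 19 mm ahead of it and the grasp point (between the pads) is the TCP; z points along the fingers, y is the line along which they close (so a half turn about z gives the same grasp; the last joint's range is limited). The gripper opens to 85 mm and grips with 20 to 120 N. Pads are 22 mm wide; open, the fingers measure 114 mm over their backs; the gripper's body (76 mm by 85 mm) begins 54 mm behind the grasp point. The pads swing forward as they close: fully open they stand 13 mm farther back than shut.
Start: joints at [-0.119, 0.053, 1.613, -0, 1.476, -0.119], TCP at [0.625, 0, 0.25] pointing down, gripper open.
Joint ranges: [-3.01, 3.01], [-1.01, 2.22], [0.06, 2.58], [-1.02, 4.17], [0.09, 2.62], [-3.14, 3.14]. Speed limits (rad/s): [2.57, 2.57, 3.14, 3.14, 3.14, 3.14].

## Interface

Orientations are given as a rotation vector (axis times angle).
In Python, from cell import monitor, grab_frame, sign_off, find_in, regions_of gives the robot as it stands.
- The arm moves only by the tool apply_moves, never from a script. Its argument "commands" is a list of rows, each a list of 3 entries, a list of its own where there are three numbers: the shift along the tool's x, y, z normalised to -1 to 1, where 1 is 500 mm, then the turn about the tool's z normalised to -1 to 1, where 1 is 90 degrees, then the opening, from -1 (shut) to 1 (fully open), so that 0 is half open. In form: [[[tx, ty, tz], twist, grip], ...]. A call has 1 to 20 rows; each row is the pose to reach, as a shift and turn from the pose commanded when the call began, along the tool's axes at that moment; what a row does not reach only later rows make up. A row lasts 1/10 s, in which the tool goes at most 50 mm and 8.59 degrees, less where a joint would pass 70% of its speed; a pose out of reach is approached as far as the arm can. A call with a number of a shift or a turn outside -1 to 1 is refused whole. A call with a gripper value outside its range is refused whole. The fingers move at their own pace and stop on an object; "newtons" is the grip in N (left out, the last holds). Time passes only in rows, so rows that repeat a pose let the fingers close. It gives the time, the measured TCP pose, the force, the opening and the grip force at its end, in the units of the state.
- monitor.state(): the state, without advancing time (a new reading comes with each control period).
- grab_frame(name): name is "scene" or "side" or "wrist"; returns a dict with "color" (420x560x3 uint8, red, green, blue), "depth" (420x560 float32, m along the optical axis (not along the pixel's ray), 0 where there is no reading), "fx", "fy", "cx", "cy" (pixels), "extrinsics" (4x4, takes a point from camera to world coordinates). Camera axes: x right, y up, looking along -z (the intrinsics and any distortion apply to the point x, -y, -z); pixel columns grow to the right and rows downward; lengths in m; the calibration is good to about 2 mm. A picture is of the moment at which its call begins.
- sign_off(): hands the job in; it is judged then, once.
Trained networks look in the newest picture that a camera, given by its name, has taken for a name from the list of things; names that differ only in an ending like _2 or _b are one class to them, and where a whole thing is asked for, a point or a joint stands for the part that bears it (a point fixed in the world has none). Each returns a list of dicts, best first, with "score" (0 to 1); they miss things now and then, are a little off and sometimes report something else, mostly with a low value. They report only what shows in the picture. A call takes as long as a camera call.
- find_in(camera, thing): "bbox" ([left, top, right, bottom] in pixels, round what is visible of it).
- regions_of(camera, thing): "pixels" (420x560 bool, what is visible of it) and "bbox" ([left, top, right, bottom] in pixels, round what is visible of it).
The state is a dict: "time_s": time; "joint_positions": joint angles; "qd": joint speeds; "tau": joint torques, N m; "ee_pos": TCP position; "tool_rot": TCP orientation; "contact_force": force on the tool from outside, world axes, zero at the start; "ft_torque": the same for the moment, N m; "gripper_width": finger opening in m; "finger_force": force on a finger pad.
Only numpy, scipy, OpenCV 4.12 (cv2) and the standard library are available. Lean on these libraries where they do the work, as an engineer would, in place of code of your own. Each camera call takes 0.05 s, during which the arm holds its last target. There are 200 camera calls.

## Working session

There is one attempt and no reset: what is moved stays moved. The work goes in short steps, Python scripts to look and compute and a tool call to move; the robot and the scene stay as the last step left them, time stands still between calls to the robot, and variables do not carry over. Pictures are saved under pics/ and viewed, at most 10 in all, crops included, and the job is handed in when it is done.

Besides the shell and the picture viewer there is one more tool, called after ">>>" as name(argument=value, ...), one argument or row to a line, values as JSON. apply_moves: Moves the arm, as the interface text tells. Scaled input: -1 to 1 covers 500 mm each way for a shift and 90 degrees each way for a turn. Its arguments: {"type":"object","properties":{"commands":{"type":"array"},"newtons":{"type":"number"}},"required":["commands"]}

```bash
mkdir -p pics
cat > h.py <<'E'
import numpy as np, cv2
from cell import monitor, grab_frame, sign_off, find_in, regions_of
def world(f,mask):
    v,u=np.nonzero(mask&(f["depth"]>0)); d=f["depth"][v,u]
    p=np.c_[(u-f["cx"])/f["fx"]*d,-(v-f["cy"])/f["fy"]*d,-d,np.ones_like(d)]
    return (p@np.array(f["extrinsics"]).T)[:,:3]
E
python3 - <<'E'
from h import *
ims=[]
for c in ["scene","side"]:
    f=grab_frame(c); ims.append(f["color"])
    for t in ["valve_hub","bar_end","platen_top","press","valve"]:
        r=regions_of(c,t)
        for q in r[:2]:
            p=world(f,q["pixels"]); 
            print(c,t,round(q["score"],2),q["bbox"],len(p),np.median(p,0).round(4) if len(p) else '',p.min(0).round(3) if len(p) else '',p.max(0).round(3) if len(p) else '')
cv2.imwrite("pics/a.png",cv2.resize(np.vstack(ims)[:,:,::-1],(400,600)))
cv2.imwrite("pics/a1.png",ims[0][:,:,::-1]);cv2.imwrite("pics/a2.png",ims[1][:,:,::-1])
print(monitor.state())
E
```

```text
scene valve_hub 0.74 [271.3, 162.1, 298.1, 193.7] 313 [0.5937 0.1034 0.1637] [ 0.236  0.095 -0.002] [0.655 0.247 0.171]
scene bar_end 0.78 [269.6, 163.8, 300.6, 196.6] 359 [0.5933 0.104  0.1634] [ 0.236  0.095 -0.003] [0.655 0.252 0.171]
scene platen_top 0.7 [121.6, 167.4, 212.6, 226.2] 3258 [ 0.6052 -0.1406  0.1845] [ 0.1   -0.198 -0.004] [0.665 0.041 0.248]
scene press 0.88 [109.0, 60.4, 342.4, 314.4] 29028 [ 0.6392 -0.1013  0.0851] [-0.583 -0.244 -0.045] [0.714 0.247 0.404]
scene valve 0.76 [268.9, 163.9, 299.8, 195.9] 364 [0.5934 0.1039 0.1634] [ 0.201  0.095 -0.003] [0.655 0.242 0.171]
side valve_hub 0.61 [268.5, 204.3, 328.7, 221.9] 383 [0.5821 0.1094 0.1631] [0.52  0.004 0.081] [0.648 0.119 0.171]
side bar_end 0.77 [264.5, 202.9, 329.6, 222.9] 385 [0.5816 0.1094 0.1631] [0.518 0.007 0.081] [0.659 0.119 0.171]
side platen_top 0.9 [287.2, 125.2, 353.4, 169.9] 1857 [ 0.5538 -0.0828  0.1839] [ 0.49 -0.19  0.12] [ 0.639 -0.045  0.225]
side press 0.85 [235.1, 50.6, 385.7, 293.5] 19400 [ 0.5511 -0.0478  0.0916] [ 0.379 -1.163 -0.113] [0.732 0.21  0.419]
side press 0.58 [267.6, 201.5,
[... 213 characters left out ...]
int_positions': array([-1.18977005e-01,  5.26858335e-02,  1.61290138e+00,  4.29081824e-06,
        1.47601744e+00, -1.18960282e-01]), 'qd': array([1.02786920e-03, 3.16019093e-04, 8.80252418e-04, 2.02614574e-03,
       3.16586201e-05, 1.16836614e-03]), 'tau': array([-5.39008106e-04, -3.93409967e+01, -3.70229530e+01, -1.94560957e-04,
        6.24155364e-04,  2.70841065e-05]), 'ee_pos': array([6.24976236e-01, 1.87496340e-05, 2.50311539e-01]), 'tool_rot': array([-2.22145195e+00, -2.22141391e+00,  6.38159324e-06]), 'contact_force': array([-0.33239824,  0.70425787, -0.48419757]), 'ft_torque': array([ 0.03560914, -0.02353686,  0.02783287]), 'finger_force': 0.0, 'gripper_width': 0.08519091627136167}
```

View pics/a1.png

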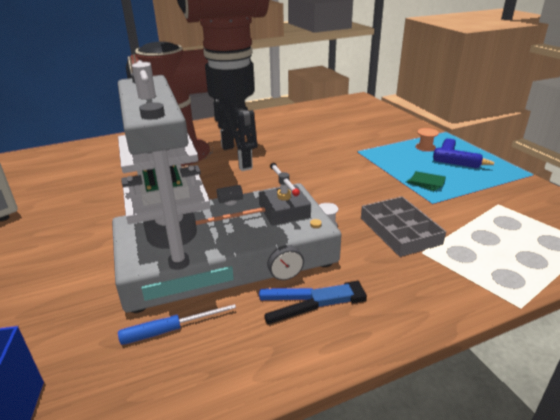

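View pics/a2.png

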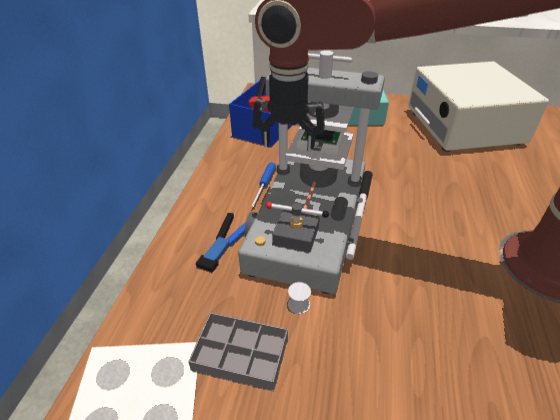

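The scene view shows the red ball at about (296,192) and the black end at (273,167). In the side view the red ball is at (269,206), the black ball at about (326,214) and the hub between them. The bar lies roughly along world x, with red on the far side.

Run:
```python
from h import *
H=[]
for c in ["scene","side"]:
    f=grab_frame(c); full=np.ones(f["depth"].shape,bool)
    P=world(f,full); v,u=np.nonzero(full&(f["depth"]>0)); C=f["color"][v,u].astype(int)
    s=(P[:,2]>.150)&(P[:,2]<.18)&(abs(P[:,0]-.585)<.1)&(abs(P[:,1]-.105)<.05)
    p=P[s];col=C[s]; red=(col[:,0]>110)&(col[:,1]<70)
    d,m=cv2.fitLine(p[:,:2].astype(np.float32),cv2.DIST_HUBER,0,.01,.01).ravel().reshape(2,2)
    t=(p[:,:2]-m)@d; top=p[p[:,2]>.1685]
    print(c,len(p),"line",d,m,np.degrees(np.arctan2(d[1],d[0])),"t",t.min(),t.max(),"mid",m+d*(t.min()+t.max())/2,"ztop",len(top),np.median(top,0) if len(top) else '',"red",red.sum(),np.median(p[red],0) if red.any() else '')
    h,e=np.histogram(t,20); print(h,np.round(m[0]+d[0]*e,3))
    # gland / block
    b=(abs(P[:,2]-.12)<.004)&(abs(P[:,0]-.585)<.07)&(abs(P[:,1]-.105)<.07); print("block",b.sum(),P[b].min(0),P[b].max(0))
    if b.sum()>30: print(cv2.minAreaRect(P[b][:,:2].astype(np.float32)))
    q=(abs(P[:,2]-.085)<.004)&(P[:,0]>.4)&(P[:,0]<.8)&(abs(P[:,1])<.4)
    print("base",cv2.minAreaRect(P[q][:,:2].astype(np.float32)))
    cv2.imwrite(f"pics/crop_{c}.png",cv2.resize(f["color"][140:260,220:360,::-1],None,fx=4,fy=4))
```

```text
scene 281 line [ 0.99935156 -0.03600667] [0.61330396 0.10196343] -2.063476 t -0.08858478518648277 0.04173986144978063 mid [0.58989669 0.1028068 ] ztop 49 [0.58984713 0.10446962 0.16988226] red 34 [0.6517501  0.10091377 0.16329823]
[17 17  5  8  7 10  5  0 14 22 43 31  7  8 11  9 10  7  8 42] [0.525 0.531 0.538 0.544 0.551 0.557 0.564 0.57  0.577 0.583 0.59  0.596
 0.603 0.609 0.616 0.622 0.629 0.635 0.642 0.649 0.655]
block 711 [0.54339035 0.06161003 0.11600855] [0.63441602 0.15096111 0.12372194]
((0.587821900844574, 0.1055196225643158), (0.08514067530632019, 0.0872359350323677), 84.19203186035156)
base ((0.5917105078697205, -0.10906556248664856), (0.31077840924263, 0.6259951591491699), 10.001456260681152)
side 366 line [ 0.9991204  -0.04193367] [0.5893161 0.1089427] -2.403327 t -0.07132714811893515 0.06153517924539649 mid [0.58442445 0.10914801] ztop 45 [0.58479814 0.10804961 0.16959134] red 25 [0.64457837 0.10685263 0.16462052]
[22 20 14 13 14 14 15 13 27 39 38 19 14 13 13 14 12 15 19 18] [0.518 0.525 0.531 0.538 0.545 0.551 0.558 0.565 0.571 0.578 0.584 0.591
 0.598 0.604 0.611 0.618 0.624 0.631 0.638 0.644 0.651]
block 874 [0.54006819 0.06272643 0.11602656] [0.62847675 0.1540813  0.12380443]
((0.5844416618347168, 0.1072516143321991), (0.08749490976333618, 0.0841076523065567), 84.93743133544922)
base ((0.5850856304168701, -0.1045278012752533), (0.3004494607448578, 0.6147329211235046), 8.358538627624512)
```

View pics/crop_side.png

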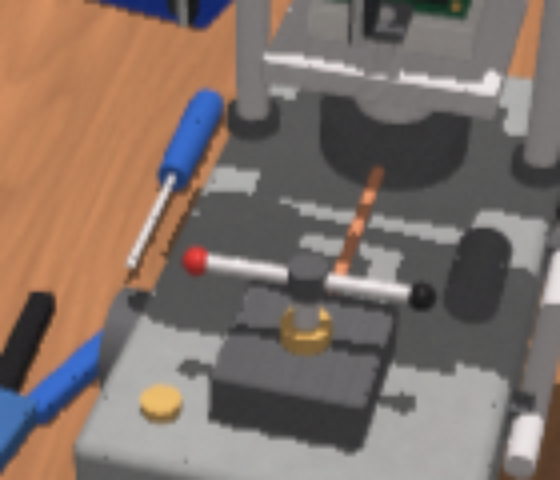

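The crop shows the red ball at (196,260), the hub at (308,272) and the black ball at (422,296). Averaging the two cameras puts the hub at about (0.587, 0.106), with the bar at about -2°. I'll move above it with a clockwise quarter turn, then refine with the wrist camera.

>>> apply_moves(
  commands=[
    [[0.212,-0.076,0],0.1,1],
    [[0.212,-0.076,0],0.2,1],
    [[0.212,-0.076,0],0.3,1],
    [[0.212,-0.076,0],0.4,1],
    [[0.212,-0.076,0],0.5,1],
    [[0.212,-0.076,0],0.6,1],
    [[0.212,-0.076,0],0.7,1],
    [[0.212,-0.076,0],0.8,1],
    [[0.212,-0.076,0],0.9,1],
    [[0.212,-0.076,0],1,1],
    [[0.212,-0.076,0],1,1],
    [[0.212,-0.076,0],1,1],
    [[0.212,-0.076,0],1,1],
  ],
  newtons=60,
)

```text
time_s: 2.0
ee_pos: [0.587, 0.106, 0.2504]
tool_rot: [-3.142, -0.003, -0.0]
contact_force: [0.2, 0.5, 0.7]
gripper_width: 0.0856
finger_force: 0.0
```

```bash
cat > w.py <<'E'
from h import *
f=grab_frame("wrist"); full=np.ones(f["depth"].shape,bool)
P=world(f,full); v,u=np.nonzero(full&(f["depth"]>0)); C=f["color"][v,u].astype(int)
for n,zl,zh in (("bar",.158,.1675),("hubtop",.168,.175),("nut",.128,.136),("block",.117,.123)):
    s=(P[:,2]>zl)&(P[:,2]<zh)&(abs(P[:,0]-.585)<.08)&(abs(P[:,1]-.105)<.05)
    if s.sum()>10:
        p=P[s]; print(n,s.sum(),np.median(p,0).round(4),p.min(0).round(3),p.max(0).round(3),cv2.minAreaRect(p[:,:2].astype(np.float32)))
        if n=="hubtop": print(cv2.minEnclosingCircle(p[:,:2].astype(np.float32)))
        if n=="bar":
            l=cv2.fitLine(p[:,:2].astype(np.float32),cv2.DIST_HUBER,0,.01,.01).ravel();print(l,np.degrees(np.arctan(l[1]/l[0])))
s=monitor.state(); print(s["time_s"],s["ee_pos"],s["tool_rot"],s["joint_positions"].round(3),s["contact_force"],s["ft_torque"])
cv2.imwrite("pics/w1.png",f["color"][:,:,::-1])
E
python3 w.py
```

```text
bar 1933 [0.6038 0.1061 0.1656] [0.521 0.096 0.158] [0.654 0.117 0.167] ((0.587410569190979, 0.10613729059696198), (0.021157333627343178, 0.1324339061975479), 83.8089599609375)
[ 0.99875474 -0.04989002  0.5943332   0.10583933] -2.8596745
hubtop 985 [0.5877 0.1061 0.1705] [0.522 0.095 0.168] [0.651 0.117 0.173] ((0.5867024660110474, 0.10609517991542816), (0.1284991353750229, 0.02164353057742119), 2.712522506713867)
((0.586677610874176, 0.10674138367176056), 0.0646313801407814)
nut 313 [0.5909 0.1116 0.1317] [0.58  0.093 0.128] [0.6   0.12  0.135] ((0.5899336338043213, 0.10625722259283066), (0.019623594358563423, 0.02717198245227337), 1.848010778427124)
block 7804 [0.5939 0.1117 0.1198] [0.541 0.061 0.117] [0.632 0.152 0.123] ((0.5866162776947021, 0.10620687901973724), (0.08474503457546234, 0.08502122759819031), 84.81431579589844)
2.05 [0.58697751 0.10599167 0.2503244 ] [3.14156317e+00 2.36947848e-03 7.28463741e-05] [ 0.054 -0.014  1.681 -0.     1.475  1.623] [-0.38360048  0.011346   -0.45123812] [ 0.00922726  0.06345019 -0.01774011]
```

View pics/w1.png

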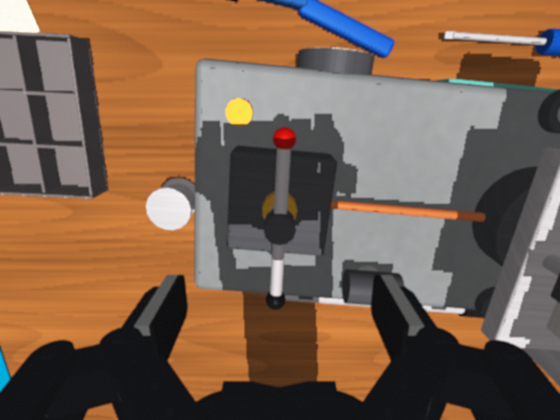

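The wrist view has the hub at (280,228) between the fingers and the red ball at (284,138). The axis is confirmed at (0.587, 0.106), with the bar at -2.8°. Next I'll descend and grip the hub.

>>> apply_moves(
  commands=[
    [[0,0,0.04],0.03,1],
    [[0,0,0.08],0.03,1],
    [[0,0,0.12],0.03,1],
    [[0,0,0.15],0.03,1],
    [[0,0,0.172],0.03,1],
    [[0,0,0.172],0.03,1],
    [[0,0,0.172],0.03,1],
    [[0,0,0.172],0.03,-0.3],
    [[0,0,0.172],0.03,-0.5],
    [[0,0,0.172],0.03,-0.7],
    [[0,0,0.172],0.03,-1],
    [[0,0,0.172],0.03,-1],
    [[0,0,0.172],0.03,-1],
    [[0,0,0.172],0.03,-1],
    [[0,0,0.172],0.03,-1],
    [[0,0,0.172],0.03,-1],
  ],
  newtons=80,
)

```text
time_s: 3.65
ee_pos: [0.5871, 0.1057, 0.1649]
tool_rot: [3.14, -0.074, 0.001]
contact_force: [-2.7, -2.6, 5.7]
gripper_width: 0.0198
finger_force: 78.2
```

```bash
cat > s.py <<'E'
from h import *
import sys,json,os
# platen height: flat-surface points with the platen's xy, from side camera; ft and bar angle
s=monitor.state(); R=cv2.Rodrigues(s["tool_rot"])[0]
print("t",s["time_s"],s["ee_pos"].round(4),"yaw",round(np.degrees(np.arctan2(R[1,0],R[0,0])),2),"F",s["contact_force"].round(1),"M",s["ft_torque"].round(3),"w",round(s["gripper_width"],4),"j6",round(s["joint_positions"][5],4))
def plat():
    t=monitor.state()["time_s"]; f=grab_frame("side")
    m=np.zeros(f["depth"].shape,bool); m[110:185,275:365]=1
    P=world(f,m); q=P[(abs(P[:,0]-.57)<.12)&(abs(P[:,1]+.12)<.1)&(P[:,2]>.13)&(P[:,2]<.21)]
    h,e=np.histogram(q[:,2],np.arange(.13,.2105,.001)); h=h[:-1]+h[1:]; i=h.argmax()
    z=np.median(q[(q[:,2]>e[i]-.002)&(q[:,2]<e[i]+.004),2])
    return t,z,h[i],f
t,z,n,f=plat(); print("platen",t,round(z,4),n)
P=world(f,np.ones(f["depth"].shape,bool)); v,u=np.nonzero(f["depth"]>0); C=f["color"][v,u].astype(int)
k=(C[:,0]>110)&(C[:,1]<70)&(C[:,2]<70)&(abs(P[:,2]-.164)<.01)&(np.hypot(P[:,0]-.587,P[:,1]-.106)<.08)
if k.any():
    r=np.median(P[k],0); print("red",k.sum(),r.round(3),"ang",round(np.degrees(np.arctan2(r[1]-.108,r[0]-.5845)),1))
if len(sys.argv)>1: cv2.imwrite(sys.argv[1],f["color"][:,:,::-1])
E
python3 s.py
```

```text
t 3.65 [0.5871 0.1057 0.1649] yaw -2.7 F [-2.7 -2.6  5.7] M [-0.482  0.463  0.05 ] w 0.0198 j6 1.6718
platen 3.65 0.1834 275
red 23 [0.645 0.108 0.164] ang -0.3
```

>>> apply_moves(
  commands=[
    [[0,0,0],-0.02,-1],
    [[0,0,0],-0.04,-1],
    [[0,0,0],-0.06,-1],
    [[0,0,0],-0.08,-1],
    [[0,0,0],-0.08,-1],
  ],
)

```text
time_s: 4.2
ee_pos: [0.5871, 0.1058, 0.1649]
tool_rot: [3.139, 0.123, 0.0]
contact_force: [-2.9, -2.7, 4.4]
gripper_width: 0.0196
finger_force: 78.5
```

```bash
python3 s.py
```

```text
t 4.2 [0.5871 0.1058 0.1649] yaw 4.49 F [-2.9 -2.7  4.4] M [-0.419  0.375 -0.081] w 0.0196 j6 1.5462
platen 4.2 0.1833 299
red 25 [0.644 0.114 0.164] ang 6.0
```

>>> apply_moves(
  commands=[
    [[0,0,0],-0.02,-1],
    [[0,0,0],-0.04,-1],
    [[0,0,0],-0.06,-1],
    [[0,0,0],-0.06,-1],
  ],
)

```text
time_s: 4.65
ee_pos: [0.5871, 0.1058, 0.1649]
tool_rot: [3.13, 0.271, 0.0]
contact_force: [-2.6, -2.1, 5.4]
gripper_width: 0.0197
finger_force: 78.5
```

```bash
python3 s.py
```

```text
t 4.65 [0.5871 0.1058 0.1649] yaw 9.89 F [-2.6 -2.1  5.4] M [-0.363  0.414 -0.188] w 0.0197 j6 1.4519
platen 4.65 0.183 310
red 28 [0.644 0.119 0.164] ang 10.8
```

>>> apply_moves(
  commands=[
    [[0,0,0],-0.02,-1],
    [[0,0,0],-0.04,-1],
    [[0,0,0],-0.06,-1],
    [[0,0,0],-0.06,-1],
  ],
)

```text
time_s: 5.1
ee_pos: [0.5872, 0.1059, 0.165]
tool_rot: [3.114, 0.418, 0.001]
contact_force: [-2.7, -2.1, 5.8]
gripper_width: 0.0196
finger_force: 78.5
```

```bash
python3 s.py
```

```text
t 5.1 [0.5872 0.1059 0.165 ] yaw 15.29 F [-2.7 -2.1  5.8] M [-0.277  0.418 -0.202] w 0.0196 j6 1.3578
platen 5.1 0.1814 284
red 29 [0.643 0.125 0.165] ang 16.5
```

>>> apply_moves(
  commands=[
    [[0,0,0],0,-1],
    [[0,0,0],0,-1],
    [[0,0,0],0,-1],
    [[0,0,0],0,-1],
  ],
)

```text
time_s: 5.55
ee_pos: [0.5871, 0.1059, 0.165]
tool_rot: [3.114, 0.417, 0.001]
contact_force: [-3.1, -2.7, 5.1]
gripper_width: 0.0192
finger_force: 78.5
```

```bash
python3 s.py
```

```text
t 5.55 [0.5871 0.1059 0.165 ] yaw 15.27 F [-3.1 -2.7  5.1] M [-0.348  0.416 -0.166] w 0.0192 j6 1.3582
platen 5.55 0.1787 292
red 29 [0.643 0.125 0.164] ang 16.3
```

The ram is sinking at about 6 mm/s, so I'll hold the valve here.

>>> apply_moves(
  commands=[
    [[0,0,0],0,-1],
    [[0,0,0],0,-1],
    [[0,0,0],0,-1],
    [[0,0,0],0,-1],
    [[0,0,0],0,-1],
    [[0,0,0],0,-1],
    [[0,0,0],0,-1],
    [[0,0,0],0,-1],
    [[0,0,0],0,-1],
    [[0,0,0],0,-1],
    [[0,0,0],0,-1],
    [[0,0,0],0,-1],
    [[0,0,0],0,-1],
    [[0,0,0],0,-1],
    [[0,0,0],0,-1],
    [[0,0,0],0,-1],
    [[0,0,0],0,-1],
    [[0,0,0],0,-1],
    [[0,0,0],0,-1],
    [[0,0,0],0,-1],
  ],
)

```text
time_s: 7.6
ee_pos: [0.5871, 0.1059, 0.165]
tool_rot: [3.114, 0.417, 0.001]
contact_force: [-1.9, -1.1, 4.9]
gripper_width: 0.0194
finger_force: 78.5
```

```bash
python3 s.py pics/p1.png
```

```text
t 7.6 [0.5871 0.1059 0.165 ] yaw 15.26 F [-1.9 -1.1  4.9] M [-0.375  0.406 -0.173] w 0.0194 j6 1.3582
platen 7.6 0.1672 288
red 30 [0.642 0.125 0.165] ang 16.7
```

>>> apply_moves(
  commands=[
    [[0,0,0],0,-1],
    [[0,0,0],0,-1],
    [[0,0,0],0,-1],
    [[0,0,0],0,-1],
    [[0,0,0],0,-1],
    [[0,0,0],0,-1],
    [[0,0,0],0,-1],
    [[0,0,0],0,-1],
    [[0,0,0],0,-1],
    [[0,0,0],0,-1],
    [[0,0,0],0,-1],
    [[0,0,0],0,-1],
    [[0,0,0],0,-1],
    [[0,0,0],0,-1],
    [[0,0,0],0,-1],
    [[0,0,0],0,-1],
    [[0,0,0],0,-1],
    [[0,0,0],0,-1],
    [[0,0,0],0,-1],
    [[0,0,0],0,-1],
  ],
)

```text
time_s: 9.65
ee_pos: [0.5871, 0.1059, 0.165]
tool_rot: [3.114, 0.417, 0.001]
contact_force: [-1.5, -1.9, 5.3]
gripper_width: 0.0193
finger_force: 78.5
```

>>> apply_moves(
  commands=[
    [[0,0,0],0,-1],
    [[0,0,0],0,-1],
    [[0,0,0],0,-1],
    [[0,0,0],0,-1],
    [[0,0,0],0,-1],
    [[0,0,0],0,-1],
    [[0,0,0],0,-1],
    [[0,0,0],0,-1],
    [[0,0,0],0,-1],
    [[0,0,0],0,-1],
    [[0,0,0],0,-1],
    [[0,0,0],0,-1],
    [[0,0,0],0,-1],
    [[0,0,0],0,-1],
    [[0,0,0],0,-1],
    [[0,0,0],0,-1],
    [[0,0,0],0,-1],
    [[0,0,0],0,-1],
    [[0,0,0],0,-1],
    [[0,0,0],0,-1],
  ],
)

```text
time_s: 11.65
ee_pos: [0.5871, 0.1059, 0.1649]
tool_rot: [3.114, 0.417, 0.0]
contact_force: [-2.5, -2.3, 5.3]
gripper_width: 0.0193
finger_force: 78.5
```

```bash
python3 s.py pics/p2.png
```

```text
t 11.65 [0.5871 0.1059 0.1649] yaw 15.27 F [-2.5 -2.3  5.3] M [-0.372  0.371 -0.166] w 0.0193 j6 1.3582
platen 11.65 0.1467 265
red 30 [0.642 0.126 0.165] ang 16.9
```

>>> apply_moves(
  commands=[
    [[0,0,0],0,-1],
    [[0,0,0],0,-1],
    [[0,0,0],0,-1],
    [[0,0,0],0,-1],
    [[0,0,0],0,-1],
    [[0,0,0],0,-1],
    [[0,0,0],0,-1],
    [[0,0,0],0,-1],
  ],
)

```text
time_s: 12.5
ee_pos: [0.5871, 0.1059, 0.165]
tool_rot: [3.114, 0.417, 0.0]
contact_force: [-2.4, -1.1, 5.4]
gripper_width: 0.0194
finger_force: 78.5
```

```bash
python3 s.py pics/p3.png
```

```text
t 12.5 [0.5871 0.1059 0.165 ] yaw 15.27 F [-2.4 -1.1  5.4] M [-0.404  0.45  -0.169] w 0.0194 j6 1.3582
platen 12.5 0.1452 272
red 30 [0.642 0.125 0.165] ang 16.3
```

>>> apply_moves(
  commands=[
    [[0,0,0],0.02,-1],
    [[0,0,0],0.04,-1],
    [[0,0,0],0.06,-1],
    [[0,0,0],0.08,-1],
    [[0,0,0],0.1,-1],
    [[0,0,0],0.12,-1],
    [[0,0,0],0.12,-1],
  ],
)

```text
time_s: 13.25
ee_pos: [0.5871, 0.1058, 0.1649]
tool_rot: [3.139, 0.123, 0.001]
contact_force: [-2.3, -2.1, 5.6]
gripper_width: 0.0194
finger_force: 78.5
```

```bash
python3 s.py
```

```text
t 13.25 [0.5871 0.1058 0.1649] yaw 4.48 F [-2.3 -2.1  5.6] M [-0.416  0.413  0.008] w 0.0194 j6 1.5465
platen 13.25 0.1452 277
red 27 [0.643 0.115 0.164] ang 7.0
```

The ram has reached the bottom: the reading holds steady at 0.145, inside the calibration bias. I'll keep closing, in small steps.

>>> apply_moves(
  commands=[
    [[0,0,0],0.02,-1],
    [[0,0,0],0.04,-1],
    [[0,0,0],0.05,-1],
  ],
)

```text
time_s: 13.6
ee_pos: [0.5872, 0.1057, 0.165]
tool_rot: [3.141, -0.001, 0.001]
contact_force: [-1.1, -2.7, 6.4]
gripper_width: 0.0193
finger_force: 78.5
```

```bash
python3 s.py
```

```text
t 13.6 [0.5872 0.1057 0.165 ] yaw -0.02 F [-1.1 -2.7  6.4] M [-0.438  0.405  0.28 ] w 0.0193 j6 1.6251
platen 13.6 0.1452 308
red 21 [0.644 0.111 0.165] ang 3.2
```

>>> apply_moves(
  commands=[
    [[0,0,0],0.01,-1],
    [[0,0,0],0.02,-1],
    [[0,0,0],0.03,-1],
  ],
)

```text
time_s: 13.95
ee_pos: [0.5871, 0.1057, 0.165]
tool_rot: [3.14, -0.074, 0.001]
contact_force: [-2.2, -2.5, 5.0]
gripper_width: 0.0194
finger_force: 78.5
```

```bash
python3 s.py
```

```text
t 13.95 [0.5871 0.1057 0.165 ] yaw -2.7 F [-2.2 -2.5  5. ] M [-0.468  0.422  0.198] w 0.0194 j6 1.6719
platen 13.95 0.1452 291
red 22 [0.645 0.108 0.165] ang 0.2
```

```bash
cat > m.py <<'E'
from h import *
a=[]
for i in range(4):
    grab_frame("wrist"); s=monitor.state(); a.append(s["ft_torque"][2])
print("Mz",np.round(a,3),"mean",round(np.mean(a),3),"j6",round(s["joint_positions"][5],4),"t",s["time_s"])
E
python3 m.py
```

```text
Mz [0.068 0.134 0.036 0.101] mean 0.085 j6 1.6716 t 14.2
```

>>> apply_moves(
  commands=[
    [[0,0,0],0.01,-1],
    [[0,0,0],0.01,-1],
  ],
)

```text
time_s: 14.4
ee_pos: [0.5872, 0.1057, 0.165]
tool_rot: [3.139, -0.099, 0.001]
contact_force: [-2.7, -3.3, 5.7]
gripper_width: 0.0189
finger_force: 78.5
```

```bash
python3 m.py
```

```text
Mz [0.126 0.119 0.086 0.086] mean 0.104 j6 1.6874 t 14.6
```

>>> apply_moves(
  commands=[
    [[0,0,0],0.01,-1],
    [[0,0,0],0.01,-1],
  ],
)

```text
time_s: 14.8
ee_pos: [0.5872, 0.1057, 0.165]
tool_rot: [3.138, -0.123, 0.001]
contact_force: [-2.5, -2.6, 4.7]
gripper_width: 0.0197
finger_force: 78.5
```

```bash
python3 m.py
```

```text
Mz [0.094 0.106 0.117 0.084] mean 0.1 j6 1.703 t 15.0
```

>>> apply_moves(
  commands=[
    [[0,0,0],0.01,-1],
    [[0,0,0],0.01,-1],
  ],
)

```text
time_s: 15.2
ee_pos: [0.5871, 0.1057, 0.165]
tool_rot: [3.137, -0.148, 0.001]
contact_force: [-2.8, -3.5, 5.4]
gripper_width: 0.0191
finger_force: 78.5
```

```bash
python3 m.py
```

```text
Mz [0.103 0.133 0.054 0.114] mean 0.101 j6 1.7187 t 15.4
```

>>> apply_moves(
  commands=[
    [[0,0,0],0.01,-1],
    [[0,0,0],0.01,-1],
  ],
)

```text
time_s: 15.6
ee_pos: [0.5871, 0.1057, 0.1649]
tool_rot: [3.136, -0.172, 0.001]
contact_force: [-2.6, -2.7, 4.9]
gripper_width: 0.0192
finger_force: 78.5
```

```bash
python3 m.py
```

```text
Mz [0.093 0.098 0.133 0.135] mean 0.115 j6 1.7344 t 15.8
```

>>> apply_moves(
  commands=[
    [[0,0,0],0.01,-1],
    [[0,0,0],0.01,-1],
  ],
)

```text
time_s: 16.0
ee_pos: [0.5872, 0.1057, 0.165]
tool_rot: [3.135, -0.197, 0.001]
contact_force: [-3.0, -3.3, 6.2]
gripper_width: 0.0194
finger_force: 78.5
```

```bash
python3 m.py
```

```text
Mz [0.051 0.089 0.105 0.129] mean 0.093 j6 1.7501 t 16.2
```

>>> apply_moves(
  commands=[
    [[0,0,0],0.01,-1],
    [[0,0,0],0.01,-1],
  ],
)

```text
time_s: 16.4
ee_pos: [0.5871, 0.1057, 0.1649]
tool_rot: [3.133, -0.222, 0.001]
contact_force: [-2.5, -3.4, 5.1]
gripper_width: 0.0192
finger_force: 78.5
```

```bash
python3 m.py
```

```text
Mz [0.113 0.15  0.123 0.09 ] mean 0.119 j6 1.7658 t 16.6
```

>>> apply_moves(
  commands=[
    [[0,0,0],0.01,-1],
    [[0,0,0],0.01,-1],
  ],
)

```text
time_s: 16.8
ee_pos: [0.5872, 0.1056, 0.1649]
tool_rot: [3.131, -0.246, 0.001]
contact_force: [-2.7, -3.1, 5.0]
gripper_width: 0.0196
finger_force: 78.5
```

```bash
python3 m.py; python3 s.py
```

```text
Mz [0.106 0.12  0.12  0.103] mean 0.112 j6 1.7815 t 17.0
t 17.0 [0.5872 0.1056 0.165 ] yaw -8.99 F [-2.8 -2.4  5. ] M [-0.487  0.416  0.103] w 0.0198 j6 1.7815
platen 17.0 0.1452 294
red 23 [0.644 0.101 0.164] ang -6.3
```

>>> apply_moves(
  commands=[
    [[0,0,0],0.01,-1],
    [[0,0,0],0.01,-1],
  ],
)

```text
time_s: 17.25
ee_pos: [0.5871, 0.1057, 0.1649]
tool_rot: [3.129, -0.271, 0.001]
contact_force: [-2.9, -3.8, 5.7]
gripper_width: 0.0196
finger_force: 78.5
```

```bash
python3 m.py
```

```text
Mz [0.104 0.142 0.129 0.121] mean 0.124 j6 1.7972 t 17.45
```

>>> apply_moves(
  commands=[
    [[0,0,0],0.01,-1],
    [[0,0,0],0.01,-1],
  ],
)

```text
time_s: 17.65
ee_pos: [0.5871, 0.1056, 0.165]
tool_rot: [3.127, -0.295, 0.001]
contact_force: [-2.5, -3.9, 5.3]
gripper_width: 0.0193
finger_force: 78.5
```

```bash
python3 m.py
```

```text
Mz [0.096 0.079 0.083 0.1  ] mean 0.09 j6 1.813 t 17.85
```

>>> apply_moves(
  commands=[
    [[0,0,0],0.01,-1],
    [[0,0,0],0.01,-1],
  ],
)

```text
time_s: 18.05
ee_pos: [0.5871, 0.1056, 0.1649]
tool_rot: [3.124, -0.32, 0.001]
contact_force: [-2.0, -3.5, 5.2]
gripper_width: 0.0193
finger_force: 78.5
```

```bash
python3 m.py
```

```text
Mz [0.166 0.086 0.097 0.154] mean 0.126 j6 1.8286 t 18.25
```

>>> apply_moves(
  commands=[
    [[0,0,0],0.01,-1],
    [[0,0,0],0.01,-1],
  ],
)

```text
time_s: 18.45
ee_pos: [0.5871, 0.1056, 0.1649]
tool_rot: [3.122, -0.344, 0.001]
contact_force: [-2.9, -2.6, 6.2]
gripper_width: 0.0192
finger_force: 78.5
```

```bash
python3 m.py
```

```text
Mz [0.071 0.108 0.17  0.156] mean 0.126 j6 1.8443 t 18.65
```

>>> apply_moves(
  commands=[
    [[0,0,0],0.01,-1],
    [[0,0,0],0.01,-1],
  ],
)

```text
time_s: 18.85
ee_pos: [0.5871, 0.1056, 0.1649]
tool_rot: [3.119, -0.369, 0.001]
contact_force: [-2.7, -3.3, 5.2]
gripper_width: 0.0197
finger_force: 78.5
```

```bash
python3 m.py
```

```text
Mz [0.139 0.17  0.133 0.152] mean 0.148 j6 1.86 t 19.05
```

Torque may be starting to rise, so I'll take one step at a time.

>>> apply_moves(
  commands=[
    [[0,0,0],0.01,-1],
    [[0,0,0],0.01,-1],
  ],
)

```text
time_s: 19.25
ee_pos: [0.5871, 0.1056, 0.165]
tool_rot: [3.116, -0.393, 0.001]
contact_force: [-2.2, -2.7, 6.1]
gripper_width: 0.0194
finger_force: 78.5
```

```bash
python3 m.py
```

```text
Mz [0.118 0.139 0.158 0.099] mean 0.129 j6 1.8757 t 19.45
```

>>> apply_moves(
  commands=[
    [[0,0,0],0.01,-1],
    [[0,0,0],0.01,-1],
  ],
)

```text
time_s: 19.65
ee_pos: [0.5871, 0.1056, 0.1649]
tool_rot: [3.113, -0.418, 0.001]
contact_force: [-3.1, -3.5, 5.4]
gripper_width: 0.0195
finger_force: 78.5
```

```bash
python3 m.py
```

```text
Mz [0.136 0.122 0.188 0.138] mean 0.146 j6 1.8914 t 19.85
```

>>> apply_moves(
  commands=[
    [[0,0,0],0.01,-1],
    [[0,0,0],0.01,-1],
  ],
)

```text
time_s: 20.05
ee_pos: [0.5871, 0.1056, 0.165]
tool_rot: [3.109, -0.442, 0.001]
contact_force: [-2.4, -3.6, 4.5]
gripper_width: 0.0199
finger_force: 78.5
```

```bash
python3 m.py; python3 s.py
```

```text
Mz [0.157 0.133 0.119 0.175] mean 0.146 j6 1.9072 t 20.25
t 20.25 [0.5871 0.1056 0.1649] yaw -16.18 F [-2.2 -3.3  5.3] M [-0.544  0.406  0.175] w 0.0194 j6 1.9072
platen 20.25 0.1451 297
red 26 [0.643 0.094 0.165] ang -13.5
```

>>> apply_moves(
  commands=[
    [[0,0,0],0.01,-1],
    [[0,0,0],0.01,-1],
  ],
)

```text
time_s: 20.5
ee_pos: [0.5871, 0.1056, 0.1649]
tool_rot: [3.106, -0.467, 0.001]
contact_force: [-2.4, -3.5, 5.3]
gripper_width: 0.0197
finger_force: 78.5
```

```bash
python3 m.py
```

```text
Mz [0.161 0.139 0.176 0.134] mean 0.153 j6 1.9229 t 20.7
```

>>> apply_moves(
  commands=[
    [[0,0,0],0.01,-1],
    [[0,0,0],0.01,-1],
  ],
)

```text
time_s: 20.9
ee_pos: [0.5871, 0.1056, 0.1649]
tool_rot: [3.102, -0.491, 0.001]
contact_force: [-2.5, -3.7, 5.3]
gripper_width: 0.0195
finger_force: 78.5
```

```bash
python3 m.py
```

```text
Mz [0.155 0.098 0.134 0.174] mean 0.14 j6 1.9386 t 21.1
```

>>> apply_moves(
  commands=[
    [[0,0,0],0.01,-1],
    [[0,0,0],0.01,-1],
  ],
)

```text
time_s: 21.3
ee_pos: [0.5871, 0.1055, 0.165]
tool_rot: [3.098, -0.515, 0.001]
contact_force: [-2.1, -3.2, 4.7]
gripper_width: 0.0195
finger_force: 78.5
```

```bash
python3 m.py
```

```text
Mz [0.092 0.142 0.17  0.137] mean 0.135 j6 1.9542 t 21.5
```

>>> apply_moves(
  commands=[
    [[0,0,0],0.01,-1],
    [[0,0,0],0.01,-1],
  ],
)

```text
time_s: 21.7
ee_pos: [0.5871, 0.1056, 0.165]
tool_rot: [3.094, -0.54, 0.001]
contact_force: [-2.6, -3.5, 5.9]
gripper_width: 0.0192
finger_force: 78.5
```

```bash
python3 m.py; python3 s.py
```

```text
Mz [0.131 0.146 0.144 0.189] mean 0.153 j6 1.97 t 21.9
t 21.9 [0.5871 0.1055 0.1649] yaw -19.78 F [-2.4 -3.4  5.8] M [-0.547  0.454  0.189] w 0.0199 j6 1.97
platen 21.9 0.1452 279
red 24 [0.642 0.09  0.165] ang -17.4
```

>>> apply_moves(
  commands=[
    [[0,0,0],0.01,-1],
    [[0,0,0],0.01,-1],
  ],
)

```text
time_s: 22.15
ee_pos: [0.5871, 0.1056, 0.165]
tool_rot: [3.09, -0.564, 0.001]
contact_force: [-1.7, -2.9, 6.1]
gripper_width: 0.0192
finger_force: 78.5
```

```bash
python3 m.py
```

```text
Mz [0.137 0.112 0.127 0.203] mean 0.145 j6 1.9856 t 22.35
```

>>> apply_moves(
  commands=[
    [[0,0,0],0.01,-1],
    [[0,0,0],0.01,-1],
  ],
)

```text
time_s: 22.55
ee_pos: [0.5871, 0.1055, 0.165]
tool_rot: [3.085, -0.588, 0.001]
contact_force: [-2.3, -2.7, 6.5]
gripper_width: 0.0193
finger_force: 78.5
```

```bash
python3 m.py
```

```text
Mz [0.147 0.126 0.175 0.16 ] mean 0.152 j6 2.0014 t 22.75
```

>>> apply_moves(
  commands=[
    [[0,0,0],0.01,-1],
    [[0,0,0],0.01,-1],
  ],
)

```text
time_s: 22.95
ee_pos: [0.5871, 0.1055, 0.1649]
tool_rot: [3.08, -0.612, 0.001]
contact_force: [-3.5, -2.7, 6.0]
gripper_width: 0.0199
finger_force: 78.5
```

```bash
python3 m.py
```

```text
Mz [0.123 0.121 0.154 0.166] mean 0.141 j6 2.0171 t 23.15
```

>>> apply_moves(
  commands=[
    [[0,0,0],0.01,-1],
    [[0,0,0],0.01,-1],
  ],
)

```text
time_s: 23.35
ee_pos: [0.5871, 0.1055, 0.1649]
tool_rot: [3.075, -0.636, 0.001]
contact_force: [-3.0, -3.6, 4.9]
gripper_width: 0.0197
finger_force: 78.5
```

```bash
python3 m.py; python3 s.py
```

```text
Mz [0.146 0.115 0.167 0.181] mean 0.152 j6 2.0328 t 23.55
t 23.55 [0.5871 0.1055 0.165 ] yaw -23.38 F [-3.  -3.3  6.2] M [-0.538  0.404  0.181] w 0.0193 j6 2.0328
platen 23.55 0.1452 275
red 21 [0.641 0.087 0.164] ang -20.5
```

>>> apply_moves(
  commands=[
    [[0,0,0],0.01,-1],
    [[0,0,0],0.01,-1],
  ],
)

```text
time_s: 23.8
ee_pos: [0.5871, 0.1055, 0.1649]
tool_rot: [3.07, -0.661, 0.001]
contact_force: [-3.0, -4.0, 6.1]
gripper_width: 0.0196
finger_force: 78.6
```

```bash
python3 m.py
```

```text
Mz [0.192 0.157 0.18  0.172] mean 0.175 j6 2.0485 t 24.0
```

>>> apply_moves(
  commands=[
    [[0,0,0],0.01,-1],
    [[0,0,0],0.01,-1],
  ],
)

```text
time_s: 24.2
ee_pos: [0.5871, 0.1055, 0.1649]
tool_rot: [3.065, -0.685, 0.001]
contact_force: [-1.5, -4.2, 5.7]
gripper_width: 0.0194
finger_force: 78.6
```

```bash
python3 m.py
```

```text
Mz [0.149 0.165 0.185 0.186] mean 0.171 j6 2.0642 t 24.4
```

>>> apply_moves(
  commands=[
    [[0,0,0],0.01,-1],
    [[0,0,0],0.01,-1],
  ],
)

```text
time_s: 24.6
ee_pos: [0.5871, 0.1055, 0.165]
tool_rot: [3.059, -0.709, 0.001]
contact_force: [-1.8, -3.3, 5.5]
gripper_width: 0.0194
finger_force: 78.6
```

```bash
python3 m.py; python3 s.py
```

```text
Mz [0.166 0.218 0.175 0.151] mean 0.178 j6 2.0799 t 24.8
t 24.8 [0.5871 0.1055 0.165 ] yaw -26.08 F [-2.5 -3.9  5.1] M [-0.522  0.444  0.151] w 0.0195 j6 2.0799
platen 24.8 0.1452 271
red 17 [0.64  0.085 0.164] ang -21.9
```

```bash
cat > b.py <<'E'
from h import *
s=monitor.state(); yaw=lambda:(lambda R:np.degrees(np.arctan2(R[1,0],R[0,0])))(cv2.Rodrigues(monitor.state()["tool_rot"])[0])
for c in ("wrist","side","scene"):
    f=grab_frame(c); P=world(f,np.ones(f["depth"].shape,bool)); v,u=np.nonzero(f["depth"]>0); C=f["color"][v,u].astype(int)
    near=(abs(P[:,2]-.164)<.011)&(np.hypot(P[:,0]-.587,P[:,1]-.106)<.08)
    k=(C[:,0]>90)&(C[:,1]<60)&(C[:,2]<60)&near
    r=P[k].mean(0) if k.any() else np.zeros(3)
    print(c,k.sum(),r.round(4),"ang",round(np.degrees(np.arctan2(r[1]-.106,r[0]-.587)),2), "uv",u[k].mean() if k.any() else 0,v[k].mean() if k.any() else 0,"yaw",round(yaw(),2))
    cv2.imwrite(f"pics/b_{c}.png",f["color"][:,:,::-1])
E
python3 b.py
```

```text
wrist 1093 [0.6416 0.0794 0.167 ] ang -25.95 uv 277.48124428179324 163.95425434583714 yaw -26.08
side 16 [0.6398 0.085  0.1636] ang -21.65 uv 272.625 199.0 yaw -26.08
scene 37 [0.6457 0.0782 0.1641] ang -25.31 uv 282.7567567567568 193.3783783783784 yaw -26.08
```

View pics/b_wrist.png

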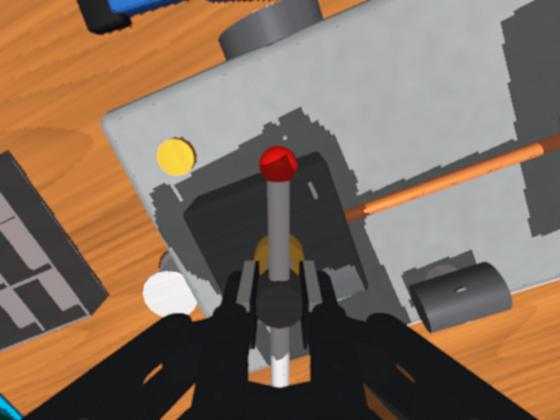

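The wrist view shows the hub still square in the jaws at (278,300), with the red ball at (278,164), so the bar is following and hasn't slipped. From here I'll track the ball's pixel as well, to measure wind-up.

```bash
cat > m.py <<'E'
from h import *
a=[];b=[]
for i in range(4):
    f=grab_frame("wrist"); C=f["color"].astype(int); s=monitor.state(); a.append(s["ft_torque"][2])
    v,u=np.nonzero((C[...,0]>90)&(C[...,1]<60)&(C[...,2]<60)); k=(abs(u-278)<40)&(abs(v-164)<40); b.append(u[k].mean())
print("Mz",np.round(a,3),"mean",round(np.mean(a),3),"u",np.round(np.mean(b),2),"j6",round(s["joint_positions"][5],4),"t",s["time_s"])
E
python3 m.py
```

```text
Mz [0.145 0.163 0.086 0.148] mean 0.136 u 277.7 j6 2.0799 t 25.2
```

>>> apply_moves(
  commands=[
    [[0,0,0],0.01,-1],
    [[0,0,0],0.01,-1],
  ],
)

```text
time_s: 25.4
ee_pos: [0.5871, 0.1055, 0.1649]
tool_rot: [3.054, -0.733, 0.001]
contact_force: [-2.5, -2.9, 4.9]
gripper_width: 0.0193
finger_force: 78.6
```

```bash
python3 m.py
```

```text
Mz [0.207 0.194 0.165 0.171] mean 0.184 u 277.48 j6 2.0955 t 25.6
```

>>> apply_moves(
  commands=[
    [[0,0,0],0.01,-1],
    [[0,0,0],0.01,-1],
  ],
)

```text
time_s: 25.8
ee_pos: [0.5871, 0.1055, 0.165]
tool_rot: [3.048, -0.756, 0.001]
contact_force: [-3.0, -3.1, 5.6]
gripper_width: 0.0196
finger_force: 78.6
```

```bash
python3 m.py
```

```text
Mz [0.273 0.23  0.259 0.324] mean 0.272 u 276.99 j6 2.1111 t 26.0
```

The torque is rising and the ball is starting to lag, so this is seat contact. One more step.

>>> apply_moves(
  commands=[
    [[0,0,0],0.01,-1],
    [[0,0,0],0.01,-1],
  ],
)

```text
time_s: 26.2
ee_pos: [0.5871, 0.1055, 0.1649]
tool_rot: [3.042, -0.78, 0.001]
contact_force: [-2.7, -3.0, 5.8]
gripper_width: 0.0192
finger_force: 78.6
```

```bash
python3 m.py
```

```text
Mz [0.351 0.343 0.257 0.323] mean 0.319 u 276.52 j6 2.1266 t 26.4
```

>>> apply_moves(
  commands=[
    [[0,0,0],0.01,-1],
    [[0,0,0],0.01,-1],
  ],
)

```text
time_s: 26.6
ee_pos: [0.5871, 0.1055, 0.165]
tool_rot: [3.036, -0.803, 0.001]
contact_force: [-2.8, -3.2, 5.4]
gripper_width: 0.0197
finger_force: 78.6
```

```bash
python3 m.py
```

```text
Mz [0.449 0.368 0.358 0.431] mean 0.402 u 275.85 j6 2.1421 t 26.8
```

>>> apply_moves(
  commands=[
    [[0,0,0],0,-0.4],
    [[0,0,0],0,-0.2],
    [[0,0,0],0,0],
    [[0,0,0],0,0.3],
    [[0,0,0],0,0.5],
    [[0,0,0],0,0.5],
    [[0,0,0],0,0.5],
    [[0,0,-0.02],0,0.5],
    [[0,0,-0.06],0,0.5],
    [[0,0,-0.12],0,0.5],
    [[0,0,-0.18],0,0.5],
    [[0,0,-0.24],0,0.5],
    [[0,0,-0.24],0,0.5],
    [[0,0,-0.24],0,0.5],
  ],
)

```text
time_s: 28.2
ee_pos: [0.5874, 0.1061, 0.2859]
tool_rot: [-3.036, 0.805, -0.004]
contact_force: [0.8, 0.3, -0.8]
gripper_width: 0.0641
finger_force: 0.0
```

```bash
python3 s.py pics/end_side.png; python3 b.py
```

```text
t 28.2 [0.5874 0.1061 0.2859] yaw -29.7 F [ 0.8  0.3 -0.8] M [-0.013 -0.001 -0.025] w 0.0641 j6 2.1431
platen 28.2 0.1451 480
red 22 [0.638 0.082 0.165] ang -26.2
wrist 302 [0.6393 0.0773 0.1671] ang -28.73 uv 277.42384105960264 132.90728476821192 yaw -29.7
side 22 [0.6379 0.0814 0.1648] ang -25.73 uv 273.8181818181818 197.63636363636363 yaw -29.7
scene 39 [0.6444 0.0753 0.1641] ang -28.12 uv 281.02564102564105 193.4102564102564 yaw -29.7
```

View pics/end_side.png

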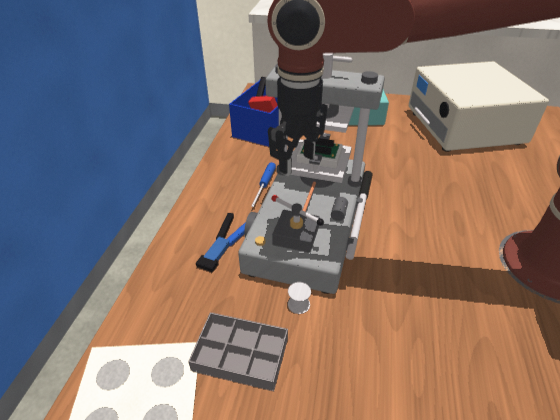

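The side view shows the ram down, the T-bar around (297,208) turned past its start angle, the gripper clear above it, and the loose things where they were.

```bash
python3 -c "
from cell import sign_off; print(sign_off())"
```

```text
the job is handed in; nothing more can be done
None
```

I handed the job in at about 28 s: the ram sank at about 6 mm/s to the bottom, the valve is back on its seat at an estimated 0.15–0.2 N m above the drag, and the gripper is let go and clear (the hand-in returned no verdict).

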